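# Set up the inspection lamp on its leg and hold it

### The job

Set up the small inspection lamp that leans forward in its dock. First, while the lamp still leans on its rests, flip its orange-tipped leg backwards over its dead centre so that it drops fully open behind the lamp; then take the orange bar at the top of the frame, bring the lamp upright with its foot still in the dock, and finish while still gripping the bar, because the lamp is front-heavy and would tip forward again. Leave the bottle, dish and timer beside it where they are.

Things in the scene. Friction and masses are not known exactly. Their poses are not given: they have to be found in the camera images.
- dock: fixed grey base plate, x -120 to +115, y -100 to +100, 8 mm thick; origin at its underside, z up, -x is its front. The groove along y (rails x -20 to +20, 23 mm high; end cheeks 34 mm) holds the lamp's foot bar, axis 17 mm above the worktop at x = 0. Two padded posts at y = -60 and +60, 95 mm high, up to 100 mm in front of the groove, carry the leaning lamp.
- lamp: loose lamp, about 0.8 kg, tube frame 132 mm wide, 220 tall. Origin on the axis (its y) of its foot bar, about which it tips in the dock's groove; z runs up the frame, x backwards. Upright = z vertical. Starts tipped 0.54 rad to its front (-x) on the posts. Black head, 84 mm across, on the front, centre 108 mm up, its face at x = -40. Front-heavy: let go when upright, it falls forward.
- grip_bar (a point): middle of the orange round bar on top of the lamp: 18 mm thick, 104 mm long along the lamp's y, 210 mm from the foot bar axis, axes as the lamp's. Grip it from above (along the lamp's -z, tipped like the lamp) by its front and back, anywhere along it; the space below it is free for 40 mm. It can turn a little in the grip.
- leg_tip (a point): on the orange end cap (18 mm thick, 30 mm long) of the leg, 155 mm from the leg's pivot and 16 mm before its end; z points along the leg away from the pivot. The leg is a steel rod 11 mm thick. Pivot (parallel to the lamp's y) at x +22, y 0, z +152 mm in the lamp's frame. Folded, the leg points up along the frame's back and stands 110 mm above the orange bar.
- leg (a joint): leg angle: 0 = folded up along the frame, growing as it swings backwards; 2.7 rad = stop, fully open, pointing down and back, its end 2 to 4 mm over the base plate when the lamp is upright. While the lamp leans, the leg's own weight keeps it folded up to about 0.5 rad (leg vertical) and drops it open to the stop beyond (push past 0.9 to be sure); pushing at the cap takes under 2 N.
- dropper_bottle: small white dropper bottle with a blue cap, 29 mm across, 58 mm tall, standing beside the dock; leave it alone. Origin at its underside.
- petri_dish: flat petri dish, 63 mm across, 15 mm high, beside the dock; leave it alone. Origin at its underside.
- timer: white square timer lying flat, 62 x 62 x 20 mm, beside the dock; leave it alone. Origin at its underside.

How it is judged:
On the way, in this order (a step that is already met when the one before it is completed fails the run):
1. the leg is flipped fully open while the lamp still leans on its rests (value of joint leg above 2.5 rad and angle between lamp's own z axis and vertical above 0.4 rad), for 0.2 s.
2. the lamp is brought upright by its bar, foot in the dock, leg open (value of joint leg above 2.4 rad and angle between lamp's own z axis and vertical below 0.12 rad and contact force between the fingers and lamp above 2 N and distance between lamp and dock below 0.027 m), for 0.2 s.
At the end, for the whole second after the job is handed in: The leg is open (beyond 2.4 rad), the lamp stands within 0.12 rad of upright and is still, its foot bar lies in the dock's groove (axis within 27 mm of the dock's origin, 17 mm when seated), and the fingers hold the orange bar (more than 2 N, the bar between the pads) (all of step 2 and x of the grasp point in the frame of grip_bar between -0.025 and 0.025 m and y of the grasp point in the frame of grip_bar between -0.065 and 0.065 m and z of the grasp point in the frame of grip_bar between -0.03 and 0.03 m and angular speed of lamp below 0.15 rad/s); the arm keeps its last pose, push and grip.
It fails at once if the lamp is pulled out of its dock (distance between lamp and dock above 0.045 m).
It fails at once if the dropper bottle is disturbed (distance of dropper_bottle from where it was at the start of the episode above 0.03 m).
It fails at once if the petri dish is disturbed (distance of petri_dish from where it was at the start of the episode above 0.03 m).
It fails at once if the timer is disturbed (distance of timer from where it was at the start of the episode above 0.03 m).
It also fails if it takes over 40 s, if anything falls off the work surface, if the arm or the gripper's body presses on something with over 40 N, if the wrist force passes 120 N, or if a joint passes its speed limit or range.

### The arm

A 7-joint arm with a two-finger parallel gripper is mounted at the origin on a cart in front of the work surface, level with it; the furniture and walls round the work are solid. World frame = base frame: x ahead of the robot, y to its left, z up, the work surface at z = 0. Lengths are in m, angles in rad, forces in N, time in s.
With the tool pointing down it reaches from about 0.4 to 0.85 m from the base axis. Payload 10.4 kg.
Tool frame: the origin (TCP) lies midway between the tips of the shut fingers; the grasp point (between the pads) lies 19 mm behind it; z points along the fingers, y is the line along which they close (so a half turn about z gives the same grasp; the last joint's range is limited). The gripper opens to 85 mm and grips with 20 to 120 N. Pads are 22 mm wide; open, the fingers measure 114 mm over their backs; the gripper's body (76 mm by 85 mm) begins 54 mm behind the grasp point. The pads swing forward as they close: fully open they stand 13 mm farther back than shut.
Start: joints at [-1.262, 0.332, -0.065, 1.46, 0.022, 1.35, -0.088], TCP at [0.204, 0.591, 0.231] pointing down, gripper open.
Joint ranges: [-2.6, 2.6], [-0.5, 2.12], [-1.47, 1.34], [0.16, 2.42], [-1.27, 4.41], [0.06, 2.06], [-2.6, 2.6]. Speed limits (rad/s): [2.22, 2.22, 2.79, 2.79, 3.14, 3.14, 3.14].

### API

Orientations are given as a unit quaternion [x, y, z, w].
In Python, from workcell import get_obs, camera, camera_params, hand_in gives the robot as it stands.
- The arm moves only by the tool carry_out, never from a script. Its argument "commands" is a list that holds one entry, the list of rows, each a list of 6 numbers: the shift along the tool's x, y, z in units of 40 mm (1.0 is 40 mm), then the turn, a rotation vector about the tool's x, y, z in units of 6 degrees (1.0 is 6 degrees). In form: [[[x, y, z, ax, ay, az], ...]]. A call has 1 to 20 rows; each row shifts and turns the commanded pose from where the row before left it, along the tool's axes as they then stand; what a row does not reach is not made up. A row lasts 1/12 s, in which the tool goes at most 41.7 mm and 7.16 degrees, less where a joint would pass 70% of its speed; a pose out of reach is approached as far as the arm can. A call is refused whole if a number of a shift passes 1 or a number of a turn 1, either way. A call with a gripper value outside its range is refused whole. "hand" is the closure, from -1 (fully open) to 1 (shut), set as the call begins (left out, the last holds). The fingers move at their own pace and stop on an object; "force" is the grip in N (left out, the last holds). Time passes only in rows, so rows that do not move let the fingers close. It gives the time, the measured TCP pose, the force, the opening and the grip force at its end, in the units of the state.
- get_obs(): the state, without advancing time (a new reading comes with each control period).
- camera(name): name is "side" or "top"; returns the picture (420x560x3 uint8, red, green, blue); there is no depth.
- camera_params(name): a dict with "mtx" (3x3 intrinsics, pixels), "R" (3x3) and "t" (3): a world point X has camera coordinates R X + t. Camera axes: x right, y down, z forward; pixel columns grow to the right and rows downward; lengths in m; the calibration is good to about 2 mm. A picture is of the moment at which its call begins. camera_params takes no time and is no camera call.
- hand_in(): hands the job in; it is judged then, once.
The state is a dict: "clock": time; "joint_pos": joint angles; "joint_velocities": joint speeds; "tau": joint torques, N m; "position": TCP position; "ee_rot": TCP orientation; "ft_force": force on the tool from outside, world axes, zero at the start; "torque": the same for the moment, N m; "grip_width": opening from 0.0 (shut) to 1.0 (fully open); "grasp_force": force on a finger pad.
Only numpy, scipy, OpenCV 4.12 (cv2) and the standard library are available. Lean on these libraries where they do the work, as an engineer would, in place of code of your own. Each camera call takes 0.05 s, during which the arm holds its last target. There are 200 camera calls.

## Working session

There is one attempt and no reset: what is moved stays moved. The work goes in short steps, Python scripts to look and compute and a tool call to move; the robot and the scene stay as the last step left them, time stands still between calls to the robot, and variables do not carry over. Pictures are saved under pics/ and viewed, at most 10 in all, crops included, and the job is handed in when it is done.

Besides the shell and the picture viewer there is one more tool, called after "Request:" in YAML: its name, and indented under it one key for each argument. carry_out: Moves the arm, as the interface text tells. Its arguments: {"type":"object","properties":{"commands":{"type":"array"},"hand":{"type":"number"},"force":{"type":"number"}},"required":["commands"]}

```bash
mkdir -p pics; python3 - <<'E'
from workcell import *
import cv2,numpy as np
o=get_obs();print({k:np.round(v,3) for k,v in o.items()})
for n in("side","top"):
    im=camera(n);cv2.imwrite(f"pics/{n}0.png",im[:,:,::-1]);p=camera_params(n);print(n,{k:np.round(v,3).tolist() for k,v in p.items()})
    h=cv2.cvtColor(im,cv2.COLOR_RGB2HSV);m=cv2.inRange(h,(5,140,100),(22,255,255))
    c,l,s,ce=cv2.connectedComponentsWithStats(m)
    print([(s[i].tolist(),ce[i].round(1).tolist()) for i in range(1,c) if s[i][4]>15])
E
```

```text
{'clock': np.float64(0.0), 'joint_pos': array([-1.262,  0.333, -0.065,  1.461,  0.022,  1.35 , -0.089]), 'joint_velocities': array([-0.001, -0.   , -0.001, -0.001,  0.   , -0.   ,  0.001]), 'tau': array([-0.0000e+00, -6.2544e+01,  4.9000e-02, -3.9161e+01,  1.6000e-02,
        1.0000e-02, -0.0000e+00]), 'position': array([0.203, 0.591, 0.23 ]), 'ee_rot': array([ 0.165,  0.986, -0.001, -0.   ]), 'ft_force': array([ 0.587, -0.569,  0.004]), 'torque': array([0.008, 0.008, 0.011]), 'grasp_force': np.float64(0.0), 'grip_width': np.float64(0.996)}
side {'mtx': [[458.599, 0.0, 278.863], [0.0, 458.599, 211.166], [0.0, 0.0, 1.0]], 'R': [[-0.992, -0.125, 0.016], [-0.072, 0.46, -0.885], [0.103, -0.879, -0.466]], 't': [0.642, 0.053, 1.187]}
[([374, 143, 15, 16, 129], [381.0, 150.6]), ([355, 184, 14, 26, 190], [360.5, 197.2]), ([202, 300, 44, 36, 63], [220.4, 310.7]), ([221, 308, 10, 6, 44], [225.3, 310.3]), ([167, 308, 96, 112, 2270], [228.8, 381.8]), ([242, 311, 9, 6, 45], [246.2, 313.4]), ([215, 321, 9, 7, 49], [219.1, 323.8]), ([237, 324, 9, 7, 49], [240.9, 327.2]), ([209, 335, 9, 8, 47], [213
[... 529 characters left out ...]
.3]), ([118, 162, 8, 7, 47], [121.9, 164.9]), ([151, 164, 8, 8, 48], [154.3, 167.8]), ([167, 166, 8, 8, 51], [170.5, 169.4]), ([132, 168, 11, 20, 134], [136.6, 177.4]), ([183, 168, 8, 7, 46], [186.8, 171.0]), ([100, 177, 8, 8, 50], [103.3, 180.3]), ([116, 178, 8, 8, 50], [119.5, 181.7]), ([149, 182, 8, 7, 47], [152.2, 185.0]), ([165, 183, 8, 8, 48], [168.3, 186.5]), ([181, 185, 8, 7, 47], [184.7, 188.0]), ([331, 275, 10, 11, 84], [335.4, 279.8]), ([301, 277, 9, 11, 81], [304.8, 282.4]), ([315, 276, 6, 11, 48], [317.6, 281.0]), ([321, 276, 10, 10, 89], [325.6, 280.4]), ([291, 278, 10, 11, 95], [295.2, 283.2]), ([281, 280, 9, 10, 87], [285.1, 284.5]), ([311, 297, 14, 18, 181], [317.5, 305.3])]
```

View pics/side0.png

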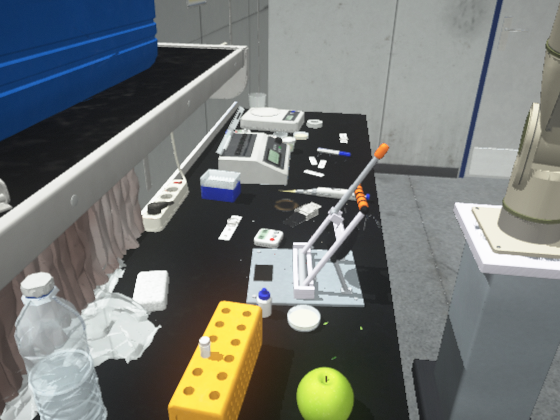

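View pics/top0.png

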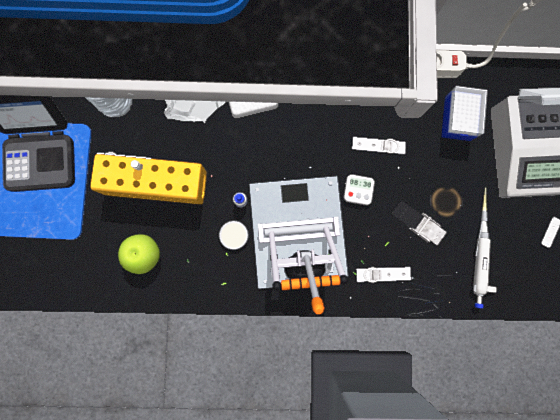

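The side view shows the lamp leaning towards the robot, with its cap at (381,151) and its bar at (361,198). In the top view the bar runs from (277,285) to (341,280) and the cap is at (317,305). The dock plate spans columns 250–347 and rows 178–288. The dish is at (233,235), the bottle at (239,199) and the timer at (360,190).

```bash
cat > h.py <<'E'
from workcell import *
import cv2,numpy as np
from scipy.spatial.transform import Rotation as Rot
P={n:camera_params(n) for n in("side","top")}
def ray(n,uv):
    p=P[n];R=np.array(p["R"]);t=np.array(p["t"]);d=R.T@np.linalg.solve(np.array(p["mtx"]),[uv[0],uv[1],1.]);return -R.T@t,d/np.linalg.norm(d)
def onz(n,uv,z):
    c,d=ray(n,uv);return c+d*(z-c[2])/d[2]
def tri(a,b):
    c1,d1=ray("side",a);c2,d2=ray("top",b)
    s=np.linalg.lstsq(np.c_[d1,-d2],c2-c1,rcond=None)[0];p,q=c1+s[0]*d1,c2+s[1]*d2
    return (p+q)/2,np.linalg.norm(p-q)
def proj(n,X):
    p=P[n];q=np.array(p["mtx"])@(np.array(p["R"])@X+np.array(p["t"]));return q[:2]/q[2]
E
python3 - <<'E'
from h import *
np.set_printoptions(precision=4,suppress=True)
print("cap",tri((381,150.6),(317.5,305.3)))
print("bar",tri((361.5,198),(310.3,281.8)))
im=cv2.imread("pics/top0.png");h=cv2.cvtColor(im,cv2.COLOR_BGR2HSV)
m=cv2.inRange(h,(85,8,110),(115,60,230));m[:170]=0;m[295:]=0;m[:,:245]=0;m[:,352:]=0
m=cv2.morphologyEx(m,cv2.MORPH_OPEN,np.ones((3,3)))
c=max(cv2.findContours(m,0,2)[0],key=cv2.contourArea);r=cv2.minAreaRect(c);b=cv2.boxPoints(r)
print(b,[onz("top",x,.008)for x in b])
bl,br=onz("top",(278,284.5),.21),onz("top",(341,279.5),.21);print("barends",bl,br)
for nm,uv,z in(("dish",(233,235),.015),("bottle",(239,199),.058),("timer",(360,190),.02)):print(nm,onz("top",uv,z))
print("foot bar ends", onz("top",(262,237),.03),onz("top",(338,230),.03))
E
```

```text
cap (array([0.424 , 0.2613, 0.2905]), np.float64(0.0012110238565889017))
bar (array([0.4533, 0.2644, 0.1903]), np.float64(0.003950168252549396))
[[248.0029 185.3122]
 [335.3486 175.7587]
 [340.6092 223.8552]
 [253.2635 233.4087]] [array([0.6586, 0.3916, 0.008 ]), array([0.6856, 0.1946, 0.008 ]), array([0.5766, 0.1819, 0.008 ]), array([0.5506, 0.3767, 0.008 ])]
barends [0.4502 0.3228 0.21  ] [0.4613 0.2118 0.21  ]
dish [0.5456 0.421  0.015 ]
bottle [0.6203 0.4072 0.058 ]
timer [0.6525 0.1408 0.02  ]
foot bar ends [0.542  0.3566 0.03  ] [0.5612 0.1909 0.03  ]
```

```bash
python3 - <<'E'
import cv2
a=cv2.imread("pics/top0.png")[165:320,225:375];b=cv2.imread("pics/side0.png")[130:320,235:400]
a=cv2.resize(a,None,fx=2.6,fy=2.6,interpolation=3);b=cv2.resize(b,(int(165*2.4),int(190*2.4)),interpolation=3)
import numpy as np
H=max(a.shape[0],b.shape[0]);c=np.zeros((H,a.shape[1]+b.shape[1],3),'uint8');c[:a.shape[0],:a.shape[1]]=a;c[:b.shape[0],a.shape[1]:]=b
cv2.imwrite("pics/crop.png",c);print(c.shape)
E
```

```text
(456, 786, 3)
```

View pics/crop.png

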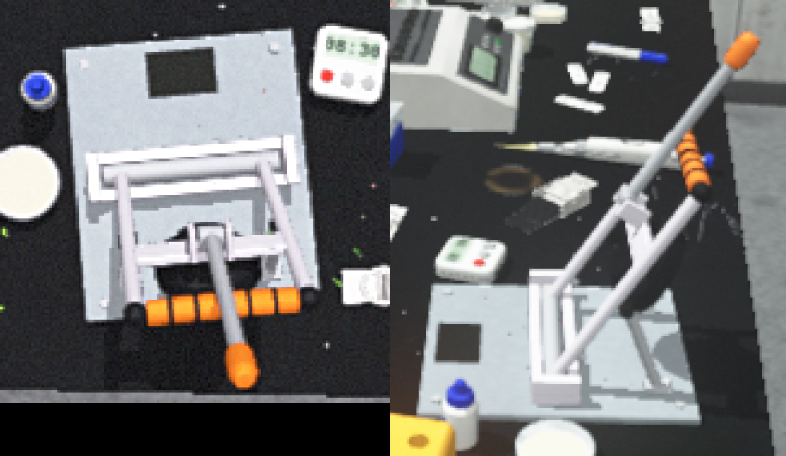

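The zoom gives the plate corners: TL (250,183.5), TR (337.7,176.5), BL (258,289) and BR (347,280). It also shows the folded leg lying just above the bar, to the right of the bar's middle in the picture.

```bash
python3 - <<'E'
from h import *
np.set_printoptions(precision=4,suppress=True)
c=[onz("top",u,.008) for u in((250,183.5),(337.7,176.5),(347.3,280),(258,289))]
print(c)
for a,b in((0,1),(3,2)):
    d=c[a]-c[b];print("y-dir",np.linalg.norm(d),np.arctan2(-d[0],d[1]))
for a,b in((0,3),(1,2)):
    d=c[a]-c[b];print("x-dir",np.linalg.norm(d),np.arctan2(d[1],d[0]))
bl,br=onz("top",(277.5,285),.197),onz("top",(342.5,279.5),.197);d=bl-br;print("bar",bl,br,np.arctan2(-d[0],d[1]),(bl+br)/2)
m=sum(c)/4
for yaw in(-.08,-.1,-.12):
    ex=np.array([np.cos(yaw),np.sin(yaw),0]);o=m+.0025*ex;o[2]=0
    ob=(bl+br)/2+.108*ex;oc=np.array([.424,.2613,0])+.139*ex
    print(yaw,o,ob,oc)
    for q in(o,):
        for nm,l in(("bar",np.array([-.108,0,.197])),("cap",np.array([-.139,0,.2916]))):
            X=q+Rot.from_euler("z",yaw).apply(l);print(nm,X,proj("side",X),proj("top",X))
E
```

```text
[array([0.6628, 0.3873, 0.008 ]), array([0.6841, 0.1893, 0.008 ]), array([0.4525, 0.1661, 0.008 ]), array([0.4288, 0.3628, 0.008 ])]
y-dir 0.19912798260651549 0.10689978068720389
y-dir 0.1980831314206493 0.11997155725219226
x-dir 0.2353253246077634 0.10429550625367437
x-dir 0.23274132662272767 0.0997044973308683
bar [0.4486 0.3235 0.197 ] [0.4608 0.207  0.197 ] 0.10427972267050822 [0.4547 0.2653 0.197 ]
-0.08 [0.5595 0.2762 0.    ] [0.5624 0.2566 0.197 ] [0.5626 0.2502 0.    ]
bar [0.4519 0.2848 0.197 ] [361.8717 199.4627] [299.1596 283.6253]
cap [0.421  0.2873 0.2916] [384.0975 155.028 ] [301.0916 306.6222]
-0.1 [0.5595 0.2761 0.    ] [0.5622 0.2545 0.197 ] [0.5623 0.2474 0.    ]
bar [0.4521 0.2869 0.197 ] [361.8095 199.9304] [297.9885 283.4931]
cap [0.4212 0.29   0.2916] [384.0749 155.5441] [299.3683 306.4287]
-0.12 [0.5595 0.2761 0.    ] [0.562  0.2523 0.197 ] [0.562  0.2447 0.    ]
bar [0.4523 0.289  0.197 ] [361.725  200.3976] [296.8201 283.3373]
cap [0.4215 0.2927 0.2916] [384.0216 156.0602] [297.649 306.2  ]
```

Triangulation, plate corners and bar agree on the dock: origin at about (0.562, 0.2765), yaw +0.105. I'll turn the tool so its y lies along dock x, shut the hand, and come in front of the leg.

Request:
carry_out:
  commands:
    - [[0,0,-0.1,0,0,0.985],[0,0,-0.1,0,0,0.985],[0,0,-0.1,0,0,0.985],[0,0,-0.1,0,0,0.985],[0,0,-0.1,0,0,0.985],[0,0,-0.1,0,0,0.985],[0,0,-0.1,0,0,0.985],[0,0,-0.1,0,0,0.985],[0,0,-0.1,0,0,0.985],[0,0,-0.1,0,0,0.985],[0,0,-0.1,0,0,0.985],[0,0,0,0,0,0],[0,0,0,0,0,0]]
  hand: 1

```text
clock: 1.18
position: [0.2035, 0.5909, 0.2751]
ee_rot: [0.668, 0.744, -0.0, 0.0]
ft_force: [0.6, -0.3, -0.2]
grip_width: 0.003
grasp_force: 0.0
```

Request:
carry_out:
  commands:
    - [[-0.625,0.2,0,0,0,0],[-0.625,0.2,0,0,0,0],[-0.625,0.2,0,0,0,0],[-0.625,0.2,0,0,0,0],[-0.625,0.2,0,0,0,0],[-0.625,0.2,0,0,0,0],[-0.625,0.2,0,0,0,0],[-0.625,0.2,0,0,0,0],[-0.625,0.2,0,0,0,0],[-0.625,0.2,0,0,0,0],[-0.625,0.2,0,0,0,0],[-0.625,0.2,0,0,0,0],[-0.625,0.2,0,0,0,0],[-0.625,0.2,0,0,0,0],[0,0,0,0,0,0],[0,0,0,0,0,0],[0,0,0,0,0,0]]

```text
clock: 2.6
position: [0.351, 0.255, 0.2751]
ee_rot: [0.668, 0.744, 0.0, -0.0]
ft_force: [-0.4, -0.6, -0.4]
grip_width: -0.001
grasp_force: 0.0
```

```bash
cat >> h.py <<'E'
O=np.array([.562,.2765,0]);RD=Rot.from_euler("z",.105)
def st():
    o=get_obs();r=Rot.from_quat(o["ee_rot"])
    print("t",round(float(o["clock"]),2),"dockTCP",RD.inv().apply(o["position"]-O).round(4),"world",np.round(o["position"],4),"toolaxes in dock",(RD.inv()*r).as_matrix().T.round(3).tolist(),"F",np.round(o["ft_force"],1),"grip",np.round([o["grip_width"],o["grasp_force"]],2),"q",np.round(o["joint_pos"],2));return o,r
E
python3 -c "
from h import *
st();cv2.imwrite('pics/s1.png',camera('side')[:,:,::-1])"
```

```text
t 2.6 dockTCP [-0.2121  0.0007  0.2751] world [0.351  0.255  0.2751] toolaxes in dock [[-0.002, 1.0, 0.0], [1.0, 0.002, -0.0], [-0.0, 0.0, -1.0]] F [-0.4 -0.6 -0.4] grip [-0.  0.] q [-1.08 -0.14  0.31  1.88  0.04  1.4  -0.67]
```

Request:
carry_out:
  commands:
    - [[0,0.35,0,0,0,0],[0,0.35,0,0,0,0],[0,0.35,0,0,0,0],[0,0.35,0,0,0,0],[0,0.35,0,0,0,0],[0,0.35,0,0,0,0],[0,0.35,0,0,0,0],[0,0.35,0,0,0,0],[0,0.35,0,0,0,0],[0,0.35,0,0,0,0],[0,0.35,0,0,0,0],[0,0.35,0,0,0,0],[0,0.35,0,0,0,0],[0,0.35,0,0,0,0],[0,0.35,0,0,0,0],[0,0.35,0,0,0,0],[0,0,0,0,0,0],[0,0,0,0,0,0]]

```text
clock: 4.15
position: [0.5739, 0.2788, 0.2742]
ee_rot: [0.669, 0.744, -0.001, -0.0]
ft_force: [0.3, 0.9, -0.1]
grip_width: -0.001
grasp_force: 0.0
```

Request:
carry_out:
  commands:
    - [[0,-0.5,-0.4,0,0,0],[0,-0.5,-0.4,0,0,0],[0,-0.5,-0.4,0,0,0],[0,-0.5,-0.4,0,0,0],[0,-0.5,0,0,0,0],[0,-0.5,0,0,0,0],[0,-0.5,0,0,0,0],[0,-0.5,0,0,0,0],[0,-0.5,0,0,0,0],[0,-0.5,0,0,0,0],[0,0,0,0,0,0]]
  hand: -1

```text
clock: 5.07
position: [0.3717, 0.2576, 0.3397]
ee_rot: [0.668, 0.745, 0.0, -0.001]
ft_force: [-1.0, 0.3, 0.1]
grip_width: 0.995
grasp_force: 0.0
```

```bash
python3 -c "
from h import *
st();a=camera('side')[:,:,::-1];b=camera('top')[:,:,::-1]
cv2.imwrite('pics/s2.png',np.hstack([cv2.resize(a[80:330,180:420],None,fx=1.6,fy=1.6),cv2.resize(b[150:400,200:440],None,fx=1.6,fy=1.6)]))"
```

```text
t 5.07 dockTCP [-0.1912  0.0012  0.3397] world [0.3717 0.2576 0.3397] toolaxes in dock [[-0.004, 1.0, 0.002], [1.0, 0.004, -0.0], [-0.0, 0.002, -1.0]] F [-1.   0.3  0.1] grip [1. 0.] q [-1.09 -0.12  0.35  1.72  0.04  1.53 -0.63]
```

View pics/s2.png

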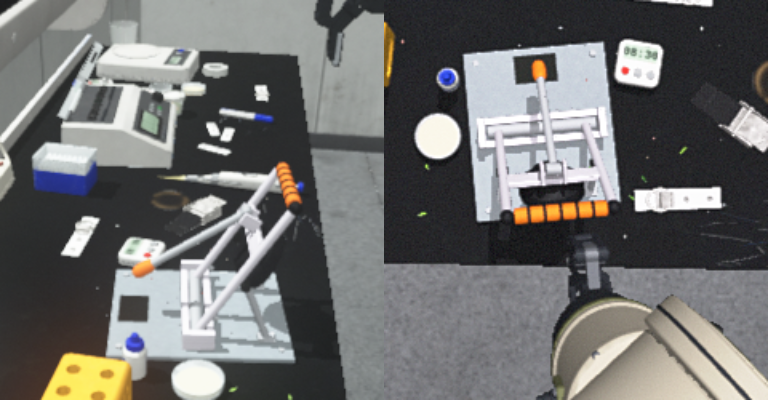

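The leg is fully open: the cap is now behind the lamp at top-crop (540,70). The lamp still leans and its bar is unmoved. Next I'll tilt the tool to match the lamp, at a standoff.

Request:
carry_out:
  commands:
    - [[0,0,0,-0.645,0,0],[0,0,0,-0.645,0,0],[0,0,0,-0.645,0,0],[0,0,0,-0.645,0,0],[0,0,0,-0.645,0,0],[0,0,0,-0.645,0,0],[0,0,0,-0.645,0,0],[0,0,0,-0.645,0,0],[0,0,0,0,0,0],[0,0,0,0,0,0]]

```text
clock: 6.0
position: [0.3751, 0.2569, 0.3391]
ee_rot: [0.645, 0.717, 0.198, 0.178]
ft_force: [0.5, -0.1, -0.2]
grip_width: 0.996
grasp_force: 0.0
```

```bash
cat >> h.py <<'E'
def shift(target):
    o,r=st();print("tool shift units",(r.inv().apply(RD.apply(np.array(target))+O-o["position"])/.04).round(3))
E
python3 -c "
from h import *
shift((-.149,0,.267))"
```

```text
t 6.0 dockTCP [-1.880e-01  1.000e-04  3.391e-01] world [0.3751 0.2569 0.3391] toolaxes in dock [[-0.0, 1.0, -0.0], [0.858, 0.0, 0.513], [0.513, -0.0, -0.858]] F [ 0.5 -0.1 -0.2] grip [1. 0.] q [-1.09 -0.42  0.05  2.06  0.48  1.2  -1.04]
tool shift units [-1.000e-03 -9.000e-02  2.047e+00]
```

Request:
carry_out:
  commands:
    - [[0,-0.09,0.4,0,0,0],[0,0,0.4,0,0,0],[0,0,0.4,0,0,0],[0,0,0.4,0,0,0],[0,0,0.4,0,0,0],[0,0,0.4,0,0,0],[0,0,0.4,0,0,0],[0,0,0.4,0,0,0],[0,0,0.4,0,0,0],[0,0,0.4,0,0,0],[0,0,0.4,0,0,0],[0,0,0.15,0,0,0],[0,0,0,0,0,0],[0,0,0,0,0,0]]

```text
clock: 7.17
position: [0.4657, 0.2663, 0.1816]
ee_rot: [0.645, 0.716, 0.198, 0.179]
ft_force: [0.7, 0.5, 1.0]
grip_width: 0.999
grasp_force: 0.0
```

```bash
python3 -c "
from h import *
shift((-.098,0,.181));a=camera('side')[:,:,::-1];b=camera('top')[:,:,::-1]
cv2.imwrite('pics/s3.png',np.hstack([cv2.resize(a[80:330,240:440],None,fx=2,fy=2),cv2.resize(b[150:400,220:420],None,fx=2,fy=2)]))"
```

```text
t 7.17 dockTCP [-9.680e-02 -1.000e-04  1.816e-01] world [0.4657 0.2663 0.1816] toolaxes in dock [[0.002, 1.0, -0.001], [0.858, -0.001, 0.514], [0.514, -0.001, -0.858]] F [0.7 0.5 1. ] grip [1. 0.] q [-1.03 -0.14  0.19  2.19  0.57  0.75 -1.09]
tool shift units [ 0.002 -0.034 -0.002]
```

View pics/s3.png

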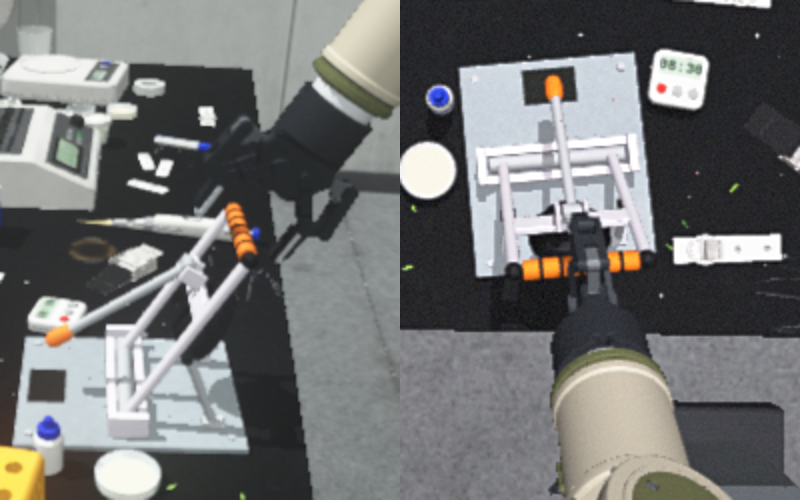

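The fingers straddle the bar's middle, one in front and one behind. I'll close now.

Request:
carry_out:
  commands:
    - [[0,0,0,0,0,0],[0,0,0,0,0,0],[0,0,0,0,0,0],[0,0,0,0,0,0],[0,0,0,0,0,0],[0,0,0,0,0,0],[0,0,0,0,0,0],[0,0,0,0,0,0],[0,0,0,0,0,0],[0,0,0,0,0,0]]
  hand: 1
  force: 50

```text
clock: 8.1
position: [0.4651, 0.2665, 0.1815]
ee_rot: [0.645, 0.716, 0.198, 0.179]
ft_force: [-5.3, -2.3, 4.5]
grip_width: 0.193
grasp_force: 48.6
```

```bash
python3 -c "
from h import *
shift((-.098,0,.181))"
```

```text
t 8.1 dockTCP [-0.0974  0.0002  0.1815] world [0.4651 0.2665 0.1815] toolaxes in dock [[0.0, 1.0, -0.0], [0.858, -0.0, 0.514], [0.514, -0.0, -0.858]] F [-5.3 -2.3  4.5] grip [ 0.19 48.59] q [-1.03 -0.14  0.19  2.19  0.57  0.75 -1.09]
tool shift units [-0.006 -0.02   0.003]
```

Request:
carry_out:
  commands:
    - [[0,0.143,0.002,0.286,0,0],[0,0.143,0.002,0.286,0,0],[0,0.143,0.002,0.286,0,0],[0,0.143,0.002,0.286,0,0],[0,0.143,0.002,0.286,0,0],[0,0.143,0.002,0.286,0,0],[0,0.143,0.002,0.286,0,0],[0,0.143,0.002,0.286,0,0],[0,0.143,0.002,0.286,0,0],[0,0,0,0,0,0],[0,0,0,0,0,0]]

```text
clock: 9.02
position: [0.5124, 0.2717, 0.2017]
ee_rot: [0.663, 0.736, 0.101, 0.091]
ft_force: [-2.6, 0.4, 2.0]
grip_width: 0.195
grasp_force: 49.9
```

```bash
python3 -c "
from h import *
from math import *
a=.27;shift((-.1915*sin(a),0,.017+.1915*cos(a)))"
```

```text
t 9.02 dockTCP [-0.0498  0.0004  0.2017] world [0.5124 0.2717 0.2017] toolaxes in dock [[0.001, 1.0, 0.0], [0.963, -0.001, 0.268], [0.268, -0.0, -0.963]] F [-2.6  0.4  2. ] grip [ 0.19 49.93] q [-0.98  0.07  0.35  1.87  0.14  0.98 -0.6 ]
tool shift units [-0.011 -0.032 -0.005]
```

Low forces, on the arc. Continuing to upright.

Request:
carry_out:
  commands:
    - [[0,0.143,0.002,0.286,0,0],[0,0.143,0.002,0.286,0,0],[0,0.143,0.002,0.286,0,0],[0,0.143,0.002,0.286,0,0],[0,0.143,0.002,0.286,0,0],[0,0.143,0.002,0.286,0,0],[0,0.143,0.002,0.286,0,0],[0,0.143,0.002,0.286,0,0],[0,0.143,0.002,0.27,0,0],[0,0,0,0,0,0],[0,0,0,0,0,0],[0,0,0,0,0,0],[0,0,0,0,0,0],[0,0,0,0,0,0]]

```text
clock: 10.18
position: [0.5621, 0.2767, 0.2085]
ee_rot: [0.669, 0.743, 0.001, 0.001]
ft_force: [-0.9, 1.5, -1.2]
grip_width: 0.194
grasp_force: 49.4
```

```bash
python3 -c "
from h import *
shift((0,0,.2085));a=camera('side')[:,:,::-1];b=camera('top')[:,:,::-1]
cv2.imwrite('pics/s4.png',np.hstack([cv2.resize(a[80:330,240:440],None,fx=2,fy=2),cv2.resize(b[150:400,220:420],None,fx=2,fy=2)]))"
```

```text
t 10.18 dockTCP [1.000e-04 2.000e-04 2.085e-01] world [0.5621 0.2767 0.2085] toolaxes in dock [[0.0, 1.0, -0.0], [1.0, -0.0, 0.003], [0.003, -0.0, -1.0]] F [-0.9  1.5 -1.2] grip [ 0.19 49.45] q [-0.83  0.36  0.39  1.51 -0.14  1.3  -0.33]
tool shift units [-0.004 -0.002 -0.001]
```

View pics/s4.png

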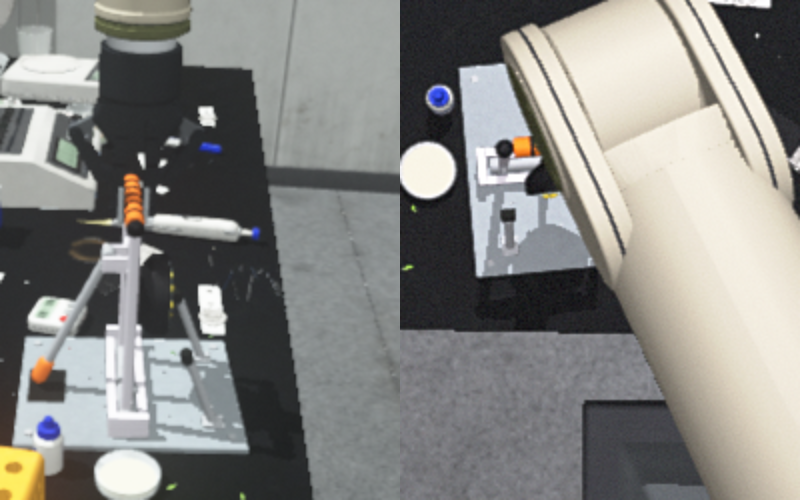

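The lamp is upright: its bar is at side-crop (132,205), above the foot at (128,420). The leg is open, with the cap at (42,370), and the foot sits in the groove. The bottle and dish haven't moved.

```bash
python3 -c "
from workcell import *
print(hand_in())"
```

```text
the job is handed in; nothing more can be done
None
```

I flipped the leg fully open while the lamp leaned, then brought the lamp upright with its foot in the dock, and handed in at about 10 s still gripping the bar at about 49 N; no verdict came back.

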